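Weigh the small clip-top jar on the kitchen scale

ROBOT

A 6-joint arm with a two-finger parallel gripper is mounted at the origin on a cart in front of the work surface, level with it; the furniture and walls round the work are solid. World frame = base frame: x ahead of the robot, y to its left, z up, the work surface at z = 0. Lengths are in m, angles in rad, forces in N, time in s.
With the tool pointing down it reaches from about 0.275 to 0.825 m from the base axis. Payload 4.9 kg.
Tool frame: the origin (TCP) lies midway between the tips of the shut fingers; the grasp point (between the pads) lies 19 mm behind it (grip_point_offset is the distance from the TCP to the grasp point, in m); z points along the fingers, y is the line along which they close (so a half turn about z gives the same grasp; the last joint's range is limited). The gripper opens to 85 mm and grips with 20 to 120 N. Pads are 22 mm wide; open, the fingers measure 114 mm over their backs; the gripper's body (76 mm by 85 mm) begins 54 mm behind the grasp point. The pads swing forward as they close: fully open they stand 13 mm farther back than shut.
Start: joints at [1.212, 0.326, -0.193, 1.052, 0, 1.437], TCP at [0.123, 0.536, 0.231] pointing down, gripper open.
Joint ranges: [-2.65, 2.65], [-0.97, 1.79], [-1.3, 1.35], [-1.93, 2.1], [-1.47, 1.37], [-3.14, 3.14]. Speed limits (rad/s): [2.57, 2.57, 3.14, 3.14, 3.14, 3.14].

INTERFACE

Orientations are given as a rotation vector (axis times angle).
In Python, from cell import * gives the robot as it stands. Calls block until the motion is done:
- movep(position, orientation): joint-space move of the TCP to a pose.
- move_l(position, velocity=0.15, rot=None, until_force=None): straight line of the TCP; rot=None keeps the orientation; velocity is the mean speed in m/s. With until_force (N) it stops when the force on the tool has changed by that much, and returns True; else False.
- set_joints(angles): joint-space move.
- let_go() and grab(newtons=None): open the fingers fully, or close them until they stop; newtons is the grip in N (None keeps the last).
- sleep(seconds).
- ik(position, orientation): joint angles nearest the present ones, or None.
- get_state(): the state.
- grab_frame(name): name is "scene" or "top" or "wrist"; returns a dict with "img" (480x640x3 uint8, red, green, blue), "fx", "fy", "cx", "cy" (pixels), "cam_to_world" (4x4, takes a point from camera to world coordinates); the wrist camera has in their place "T_tool_cam" (4x4, takes a point from camera to tool coordinates, whose origin is the TCP and whose axes are the flange's). Camera axes: x right, y down, z forward; pixel columns grow to the right and rows downward; lengths in m; the calibration is good to about 2 mm. The wrist camera is an equidistant fisheye: a pixel r from the principal point sees the ray r / f radians off the axis. A picture is of the moment at which its call begins: read the wrist's pose just before it. There is no depth.
A pose or a line that the arm cannot do raises MotionError and nothing moves.
- sign_off(): hands the job in; it is judged then, once.
Trained networks look in the newest picture that a camera, given by its name, has taken for a name from the list of things; names that differ only in an ending like _2 or _b are one class to them, and where a whole thing is asked for, a point or a joint stands for the part that bears it (a point fixed in the world has none). Each returns a list of dicts, best first, with "score" (0 to 1); they miss things now and then, are a little off and sometimes report something else, mostly with a low value. They report only what shows in the picture. A call takes as long as a camera call.
- spot_in(camera, name): "centre" ([column, row] in pixels, amid what is visible of it).
- silhouettes(camera, name): "mask" (480x640 bool, what is visible of it) and "centre" ([column, row] in pixels, amid what is visible of it).
- tip_of(camera, name): "centre" ([column, row] in pixels: a listed point, or the origin of a listed thing).
The state is a dict: "clock": time; "q": joint angles; "joint_velocities": joint speeds; "tau": joint torques, N m; "position": TCP position; "eef_rot": TCP orientation; "contact_force": force on the tool from outside, world axes, zero at the start; "wrist_torque": the same for the moment, N m; "finger_gap": opening from 0.0 (shut) to 1.0 (fully open); "grasp_force": force on a finger pad.
Only numpy, scipy, OpenCV 4.12 (cv2) and the standard library are available. Lean on these libraries where they do the work, as an engineer would, in place of code of your own. Each camera call takes 0.05 s, during which the arm holds its last target. There are 200 camera calls.

TASK

Weigh the smaller of the two clip-top glass jars on the dial scale: pull the pan-lock knob on the scale's left side fully out, so that the pan floats freely, and stand the jar upright in the middle of the pan. Set it down gently, let go and leave it there with the lock still out so that the pointer can be read; leave everything else where it stands.

Things in the scene. Friction and masses are not known exactly. Their poses are not given: they have to be found in the camera images.
- scale: mechanical kitchen scale, white housing 156 mm wide (y), 178 mm deep (x from -106 to +72 mm), 80 mm high, fixed. Origin on the worktop straight below the pan's axis; x points from the sloping dial in front to the back, y to its left, z up. Round flat steel pan, 130 mm across, its upper face 100 mm above the worktop unloaded. A black pan-lock knob sticks out of the left (+y) side
- pan_top (a point): centre of the pan's flat upper face; moves down with the pan; axes as the scale's
- pan (a joint): how far the sprung pan has sunk, 0 (up) to 0.016 m (bottom stop); about 2.4 mm per 100 g. While the lock is in, a rod under the pan holds it up
- lock_grip (a point): middle of the round head of the pan-lock knob (black, 25 mm diameter, 22 mm long along the scale's y, on a 10 mm rod along y), at x = -50, y = 118, z = 55 mm in the scale's frame while pushed in, its inner end 29 mm clear of the housing's side; axes as the scale's
- lock (a joint): how far the pan-lock knob is pulled out to the scale's left (+y): 0 pushed in (pan locked) to 0.018 m fully out (pan free); a spring detent holds it at either end, about 6 N to pull past the middle
- clip_jar_small: the smaller clip-top glass jar with white contents, closed: round body of 60 mm diameter whose axis lies at x = +4 mm, 101 mm high over the lid, 0.27 to 0.45 kg. Origin at the middle of the underside of its outline, z up; a wire clip stands out on its -x side and the lid's hinge on its +x side (78 mm over both), so its free sides are +y and -y
- jar_foot (a point): centre of the underside of the smaller jar's round body
- clip_jar: the larger clip-top glass jar with dark contents, 68 mm body, 84 mm over clip and hinge, 120 mm high; stays where it is. Origin at the middle of its underside
- jam_jar: round screw-lid jar, 72 mm diameter, 102 mm high, bystander. Origin at the middle of its underside
- milk_jug: small steel frothing jug, 65x87x78 mm, bystander. Origin at the middle of its underside
- espresso_cup: small white cup with handle, 59x83x55 mm, bystander. Origin at the middle of its underside
- teaspoon: steel teaspoon lying flat, 139x30x10 mm, bystander. Origin at the middle of its underside

How it is judged:
By the outcome, as a careful person would: the job done as asked, in the order asked, and still so for the second after the job is handed in, with the robot touching nothing.
It also fails if it takes over 51 s, if anything falls off the work surface, if the arm or the gripper's body presses on something with over 40 N, if the wrist force passes 120 N, or if a joint passes its speed limit or range.

## Working session

There is one attempt and no reset: what is moved stays moved. The work goes in short steps, each a Python script; the robot and the scene stay as the last script left them, time stands still between calls to the robot, and variables do not carry over. Pictures are saved under pics/ and viewed, at most 10 in all, crops included, and the job is handed in when it is done.

```bash
mkdir -p pics; ls
python3 - <<'E'
from cell import *
import cv2, numpy as np
for c in ("scene","top"):
    f=grab_frame(c); cv2.imwrite(f"pics/{c}0.png",f["img"][:,:,::-1])
    print(c,f["fx"],f["fy"],f["cx"],f["cy"],np.round(f["cam_to_world"],4).tolist())
    for n in ("scale","pan_top","lock_grip","clip_jar_small","jar_foot","clip_jar","jam_jar","milk_jug","espresso_cup","teaspoon"):
        print(n,[(np.round(d["centre"],1).tolist(),round(d["score"],2)) for d in tip_of(c,n)[:3]])
f=grab_frame("wrist");print(f["T_tool_cam"],f["fx"],f["cx"],f["cy"]);print(get_state())
E
```

```text
pics
scene 479.3739217476124 479.3739217476124 323.1808462546072 237.9224344839589 [[0.6202, -0.6626, 0.4199, 0.093], [-0.7843, -0.5167, 0.3432, -0.3548], [-0.0104, -0.5422, -0.8402, 0.923], [0.0, 0.0, 0.0, 1.0]]
scale [([332.4, 244.0], 0.95)]
pan_top [([332.8, 224.8], 0.94)]
lock_grip [([267.6, 248.5], 0.75), ([387.8, 331.0], 0.73)]
clip_jar_small [([386.1, 332.7], 0.65)]
jar_foot [([383.9, 327.8], 0.91)]
clip_jar [([217.0, 204.6], 0.92)]
jam_jar [([270.8, 188.3], 0.85)]
milk_jug [([438.1, 285.8], 0.61)]
espresso_cup [([451.5, 326.8], 0.96)]
teaspoon [([401.4, 406.6], 0.63)]
top 566.7498689645936 566.7498689645936 325.59572690570064 224.7429733739228 [[-0.0285, -0.9929, 0.1152, 0.3541], [-0.9995, 0.0297, 0.0087, -0.0132], [-0.012, -0.1149, -0.9933, 1.3743], [0.0, 0.0, 0.0, 1.0]]
scale [([330.4, 211.2], 0.9)]
pan_top [([332.8, 210.3], 0.74)]
lock_grip [([291.5, 249.7], 0.43)]
clip_jar_small [([418.6, 249.2], 0.82), ([295.9, 249.7], 0.35)]
jar_foot [([417.9, 245.0], 0.85)]
clip_jar []
jam_jar [([237.9, 196.8], 0.69)]
milk_jug [([424.1, 181.0], 0.71)]
espresso_cup [([452.3, 211.6], 0.8
[... 398 characters left out ...]
15, 'q': array([ 1.21177448e+00,  3.26183471e-01, -1.92579162e-01,  1.05202282e+00,
        6.22701677e-06,  1.43660467e+00]), 'joint_velocities': array([-1.19358514e-03,  4.42535556e-04, -1.05041543e-03, -7.47617843e-05,
       -5.22986614e-05, -1.43995650e-03]), 'tau': array([ 7.15897695e-04, -4.43335283e+01,  2.62762338e+01,  1.12130001e-03,
       -2.00258387e-04,  6.72525928e-07]), 'position': array([0.12260716, 0.53618077, 0.23129777]), 'eef_rot': array([-3.52418692e-01, -3.12175979e+00, -1.89450839e-05]), 'contact_force': array([-0.26950466, -1.04643412, -0.54205929]), 'wrist_torque': array([-0.0108395 ,  0.02427526, -0.03836234]), 'grasp_force': 0.0, 'finger_gap': 1.0023174261126653}
```

View pics/scene0.png

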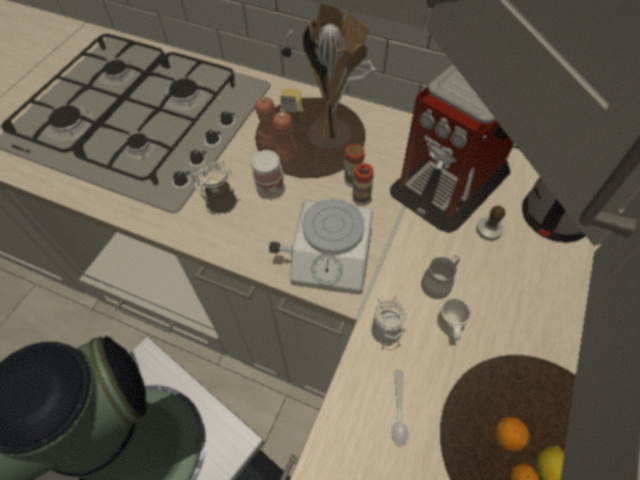

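View pics/top0.png

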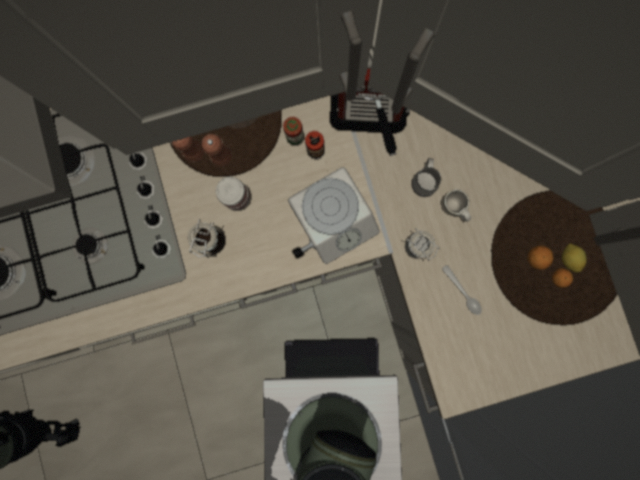

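The scene picture shows the scale in the middle (pan ~(333,225), knob ~(274,247)) and the small jar at (390,322). The top picture shows the knob at ~(298,252) and the jar at (418,245). Next I fit the poses.

```bash
cat > h.py <<'E'
from cell import *
import cv2, numpy as np
from scipy.optimize import least_squares
from scipy.spatial.transform import Rotation as R
def proj(f,p):
    p=np.asarray(p,float)
    if "T_tool_cam" in f:
        T=np.eye(4);T[:3,:3]=R.from_rotvec(f["st"]["eef_rot"]).as_matrix();T[:3,3]=f["st"]["position"]
        c=np.linalg.inv(T@f["T_tool_cam"])@np.r_[p,1]
        th=np.arctan2(np.hypot(c[0],c[1]),c[2]);u=c[:2]/np.hypot(c[0],c[1])*th
    else:
        c=np.linalg.inv(f["cam_to_world"])@np.r_[p,1];u=c[:2]/c[2]
    return np.array([f["fx"]*u[0]+f["cx"],f["fy"]*u[1]+f["cy"]])
def frame(n):
    st=get_state();f=grab_frame(n);f["st"]=st;return f
def tf(s,p):
    c,d=np.cos(s[2]),np.sin(s[2]);return np.array([s[0]+c*p[0]-d*p[1],s[1]+d*p[0]+c*p[1],p[2]])
def fit(obs,x0):  # obs: (frame,local point,pixel,weight)
    r=least_squares(lambda s:np.concatenate([w*(proj(f,tf(s,p))-px) for f,p,px,w in obs]),x0,loss="soft_l1")
    return r.x,np.array([proj(f,tf(r.x,p))-px for f,p,px,w in obs])
LOCK=[-.05,.118,.055];PAN=[0,0,.1]
def down(a): # tool down, tool y (closing line) at world angle a
    y=np.array([np.cos(a),np.sin(a),0]);z=np.array([0,0,-1.]);return R.from_matrix(np.c_[np.cross(y,z),y,z]).as_rotvec()
E
python3 - <<'E'
from h import *
s,t=frame("scene"),frame("top")
k={}
for f,n in((s,"scene"),(t,"top")):
    for d in silhouettes(n,"lock_grip")[:2]:print(n,"lock",d["centre"],d["score"],d["mask"].sum())
    for d in silhouettes(n,"clip_jar_small")[:2]:print(n,"jar",d["centre"],d["score"],d["mask"].sum())
x,r=fit([(s,PAN,[332.8,224.8],1),(t,PAN,[332.8,210.3],1),(s,[0,0,0],[332.4,244],1),(t,[0,0,0],[330.4,211.2],1),(s,LOCK,[273,247.5],1),(t,LOCK,[298,252],1)],[.4,0,0])
print("scale",x,r.round(1).tolist())
for n,a,b in(("jar",[383.9,327.8],[417.9,245]),("jam",[270.8,188.3],[237.9,196.8]),("jug",[438,285.8],[424,181]),("cup",[451.5,326.8],[452.3,211.6]),("spoon",[401,406],[460,294])):
    x,r=fit([(s,[0,0,0],a,1),(t,[0,0,0],b,1)],[.4,0,0]);print(n,x[:2],r.round(1).tolist())
x,r=fit([(s,[0,0,0],[217,204.6],1)],[.4,0,0]);print("clipjar",x[:2])
E
```

```text
scene lock [275.0, 249.4] 0.61 168
scene jar [388.7, 322.3] 0.89 1126
scene jar [452.8, 313.9] 0.23 937
top jar [418.1, 244.2] 0.9 658
scale [ 0.54286746 -0.01421267  0.48604647] [[0.2, -0.3], [-2.4, -3.6], [0.3, 5.6], [0.2, 1.5], [1.3, 0.1], [-1.0, 0.7]]
jar [ 0.45826545 -0.21308006] [[0.6, 0.9], [-4.4, -0.2]]
jam [0.58899727 0.21310158] [[0.2, 0.2], [-0.3, 0.1]]
jug [ 0.61233471 -0.24693588] [[0.1, -1.1], [0.4, 0.9]]
cup [ 0.54195362 -0.31421296] [[-2.7, 0.3], [1.1, -2.2]]
spoon [ 0.34834069 -0.32162162] [[-1.7, 0.3], [0.8, -4.9]]
clipjar [0.4720012  0.28291411]
```

Run:
```python
from h import *
s=[.5429,-.0142,.486]
p=tf(s,[-.05,.125,.19])
for a in(s[2],s[2]+np.pi,s[2]-np.pi):print(ik(p,down(a)))
movep(p,down(s[2]))
f=frame("wrist");cv2.imwrite("pics/w1.png",f["img"][:,:,::-1])
print(f["st"]["clock"],f["st"]["position"])
for n,l in(("lock_grip",LOCK),("pan_top",PAN),("scale",[0,0,0])):
    print(n,proj(f,tf(s,l)),[(d["centre"],d["score"]) for d in tip_of("wrist",n)])
for d in silhouettes("wrist","lock_grip"):print("sil",d["centre"],d["score"])
for d in tip_of("wrist","jar_foot"):print("jf",d["centre"],d["score"],proj(f,[.458,-.213,0]))
for n in("lock_grip","pan_top","jar_foot","clip_jar"):
  f2=grab_frame("top");print(n,[(d["centre"],d["score"]) for d in tip_of("top",n)])
```

```text
[-0.00142783  0.17131836 -0.51317699  0.88630098  0.          1.0833685 ]
[-1.42782894e-03  1.71318359e-01 -5.13176991e-01  8.86300977e-01
  0.00000000e+00 -2.05822416e+00]
[-1.42782894e-03  1.71318359e-01 -5.13176991e-01  8.86300977e-01
  0.00000000e+00 -2.05822416e+00]
3.475 [0.440326   0.07361245 0.19007249]
lock_grip [320.43976597 238.69805583] [([322.1, 239.8], 0.97)]
pan_top [382.2591353  394.92432753] [([389.4, 391.4], 0.56)]
scale [368.68849921 333.41810568] [([372.5, 331.2], 0.88)]
sil [325.0, 245.6] 0.83
jf [522.0, 159.3] 0.51 [225.7706218  423.01463554]
lock_grip [([294.3, 248.1], 0.56)]
pan_top [([332.9, 207.9], 0.84)]
jar_foot []
clip_jar [([213.1, 240.4], 0.77)]
```

View pics/w1.png

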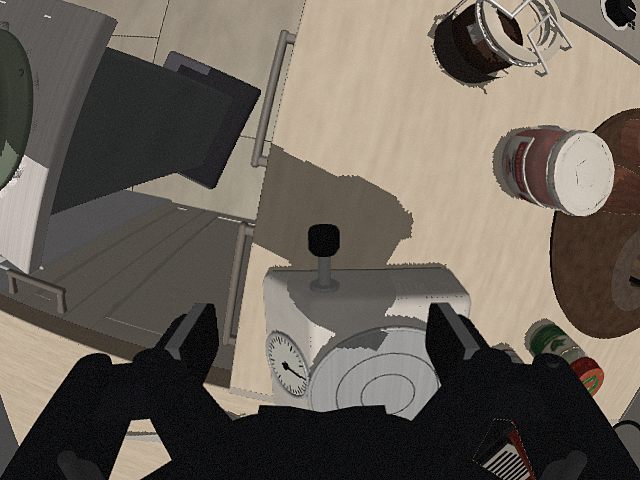

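The wrist picture shows the knob head at (323,240), almost where I predicted it. The dial is at (288,364) and the pan centre at ~(388,392). I'll refit, then pull the knob.

Run:
```python
from h import *
f=frame("wrist");s,t=frame("scene"),frame("top")
x,r=fit([(f,LOCK,[322.6,240],2),(f,PAN,[389,391.5],2),(f,[0,0,0],[372.5,331.2],1),(s,PAN,[332.8,224.8],1),(t,PAN,[332.9,207.9],1),(s,LOCK,[273.5,248],.5)],[.54,-.01,.486])
print(x.tolist(),r.round(1).tolist())
np.save("scale.npy",x)
rot=down(x[2])
movep(tf(x,[-.05,.119,.13]),rot)
print(move_l(tf(x,[-.05,.119,.036]),.12,until_force=12))
grab(60);st=get_state();print(st["clock"],st["position"],st["finger_gap"],st["grasp_force"],st["contact_force"])
print(move_l(tf(x,[-.05,.119+.021,.036]),.04,until_force=30))
st=get_state();print(st["clock"],st["position"],st["finger_gap"],st["contact_force"])
d=(st["position"]-tf(x,[-.05,.119,.036]));print("pulled",d@[-np.sin(x[2]),np.cos(x[2]),0])
f=frame("wrist");cv2.imwrite("pics/w2.png",f["img"][:,:,::-1])
```

```text
[0.5466655819576449, -0.011145378320891079, 0.517138129068456] [[-0.2, -1.2], [-0.1, 1.7], [1.3, 0.8], [0.2, -2.2], [-3.9, -2.8], [1.2, -0.8]]
False
6.2083 [0.44491817 0.06782501 0.0363671 ] 0.2647566921708041 58.534144051373005 [-0.02012937  1.30269141  3.47418676]
False
6.8833 [0.43627282 0.08365714 0.03646462] 0.2676508997092345 [ 4.84331362 -8.19025684  1.26858317]
pulled 0.01798349212943483
```

View pics/w2.png

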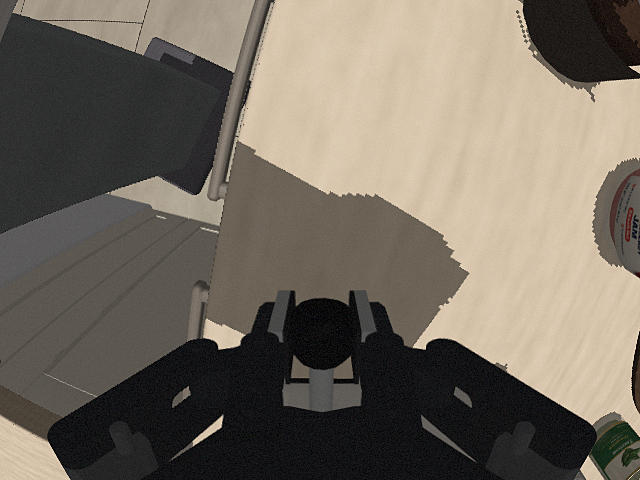

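The picture shows the knob head gripped at (320,333) and its rod behind it. The pull measured 18 mm. I'll pull further to confirm it's at the stop.

Run:
```python
from h import *
x=np.load("scale.npy")
u=np.array([-np.sin(x[2]),np.cos(x[2]),0])
p0=tf(x,[-.05,.119,.036])
def rep(t):
    st=get_state();print(t,st["clock"],(st["position"]-p0)@u,st["contact_force"]@u,st["finger_gap"])
rep("a")
print(move_l(p0+u*.027,.04,until_force=15));rep("b")
p=get_state()["position"]
let_go();rep("c")
p[2]=.16;move_l(p,.2)
q=p+u*.02;q[2]=.19
movep(q,down(x[2]))
f=frame("wrist")
print([(d["centre"],d["score"]) for d in tip_of("wrist","lock_grip")],proj(f,tf(x,LOCK)),proj(f,tf(x,[-.05,.136,.055])))
cv2.imwrite("pics/w3.png",f["img"][:,:,::-1])
```

```text
a 6.9333 0.017972594461515886 -9.533603696147136 0.26313679896269143
True
b 7.1417 0.017617211337672453 -3.0679617867782927 0.26613295677230503
c 7.775 0.017557111025276777 0.8563519771202257 0.999099687440983
[([320.4, 252.2], 0.96)] [319.66171166 276.19038093] [319.6446881  254.99001488]
```

View pics/w3.png

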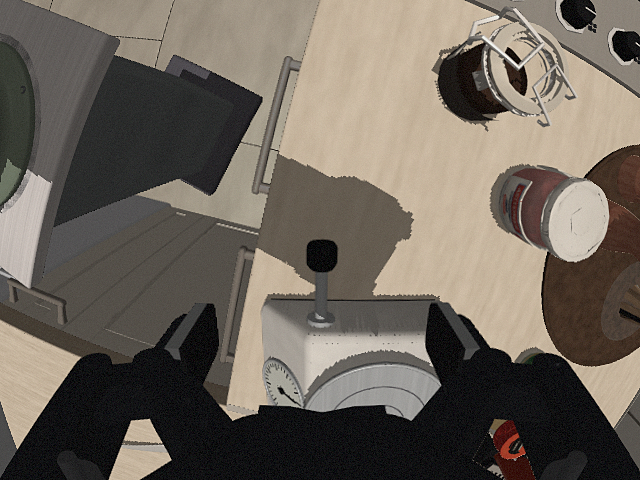

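The picture shows the knob head at (321,255) with a long bare rod, so it is fully out. Next I hover over the jar.

Run:
```python
from h import *
movep([.44,-.213,.27],down(np.pi/2))
f=frame("wrist");cv2.imwrite("pics/w4.png",f["img"][:,:,::-1])
print(f["st"]["clock"],f["st"]["position"])
print([(n,d["centre"],d["score"]) for n in("jar_foot","clip_jar_small","milk_jug","espresso_cup","teaspoon") for d in tip_of("wrist",n)],proj(f,[.458,-.213,0]),proj(f,[.458,-.213,.1]))
t=frame("top");print([(d["centre"],d["score"]) for d in tip_of("scene","jar_foot")])
```

```text
10.425 [ 0.43981998 -0.21252626  0.26942718]
[('jar_foot', [316.9, 216.3], 0.9), ('clip_jar_small', [312.0, 211.3], 0.57), ('milk_jug', [295.1, 342.1], 0.83), ('espresso_cup', [239.2, 285.9], 0.93), ('teaspoon', [221.2, 118.5], 0.85)] [320.95914218 214.74806825] [320.84565551 239.18679892]
[([387.3, 336.1], 0.7)]
```

View pics/w4.png

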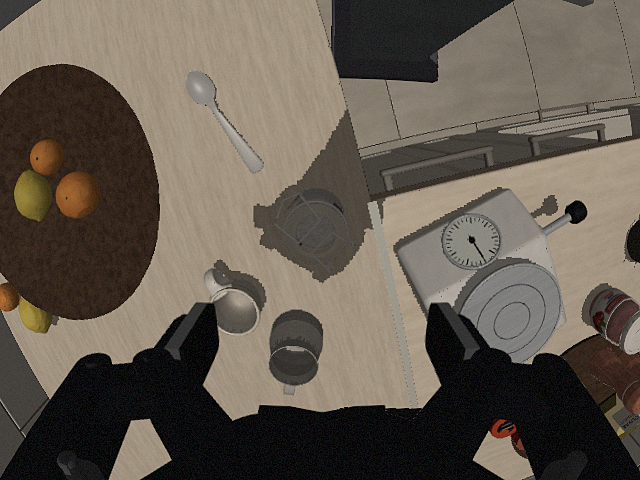

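The jar is at (315,228), in the gripper's shadow, with the pan at ~(512,318) and the knob at (576,212). I need an enhanced crop of the jar.

Run:
```python
import cv2,numpy as np
from h import *
i=cv2.imread("pics/w4.png")[170:290,245:385].astype(float)
j=np.clip((i-15)*2.6,0,255).astype(np.uint8)
a=cv2.resize(j,None,fx=4,fy=4,interpolation=cv2.INTER_CUBIC)
cv2.imwrite("pics/w4c.png",a)
x=np.load("scale.npy");f=frame("wrist")
for n,l in(("pan_top",PAN),("lock_grip",[-.05,.136,.055])):print(n,[(d["centre"],d["score"]) for d in tip_of("wrist",n)],proj(f,tf(x,l)))
```

```text
pan_top [([515.7, 319.0], 0.55)] [512.44849644 319.80078161]
lock_grip [([577.3, 212.0], 0.96)] [574.81633887 210.474211  ]
```

View pics/w4c.png

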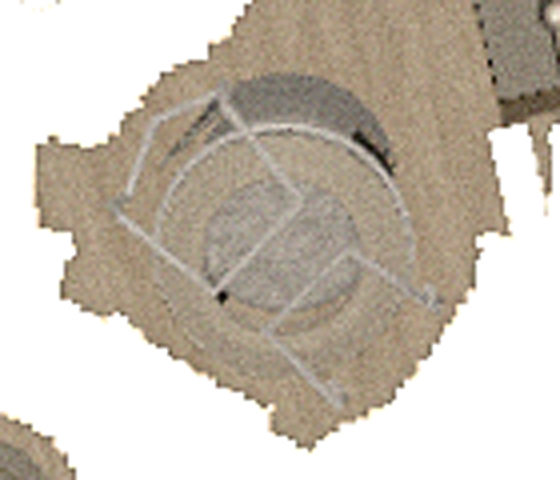

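The enhanced crop shows the lid ring centred at crop (285,248). The wire arms run from (168,148) to (388,348), so the clip-hinge axis is at world ~48° and the free sides lie along ~138°. I'll take a cross-check from the grasp orientation, then grasp.

Run:
```python
from h import *
f0=frame("wrist");a=np.deg2rad(138)
p=np.array([.457,-.2172,.25])
movep(p-np.array([.02,.02,0]),down(a))
f=frame("wrist");d=tip_of("wrist","jar_foot");print([(q["centre"],q["score"]) for q in d],proj(f,[.457,-.2172,0]))
obs=[(f0,[0,0,0],[316.9,216.3],1),(f0,[0,0,.08],[316.2,232],1)]
if d and d[0]["score"]>.5:obs.append((f,[0,0,0],d[0]["centre"],1))
x,r=fit(obs,[.457,-.217,0]);print(x,r.round(1).tolist())
j=np.array([x[0],x[1]]);print("dev",np.hypot(*(j-p[:2])))
if np.hypot(*(j-p[:2]))>.008: raise SystemExit
np.save("jar.npy",j)
movep([*j,.19],down(a))
print(move_l([*j,.041],.1,until_force=8));st=get_state();print(st["position"],st["contact_force"])
if st["position"][2]>.045: raise SystemExit
w0=st["contact_force"][2]
grab(40);st=get_state();print(st["clock"],st["finger_gap"],st["grasp_force"],st["contact_force"],st["position"])
move_l([*j,.10],.08);sleep(.3)
w=[]
for _ in range(4):w.append(get_state()["contact_force"][2]);sleep(.05)
st=get_state();print(w0,w,st["finger_gap"],st["wrist_torque"],st["clock"],st["position"])
```

```text
[] [320.7056295  227.49381013]
[ 0.45837646 -0.21800974  0.        ] [[0.2, -1.7], [-0.1, 1.0]]
dev 0.001596977982074278
False
[ 0.45879317 -0.21828063  0.04153312] [ 0.97200279 -0.02129734 -0.36719158]
14.35 0.682642194960419 42.1221583665465 [-1.48838     2.55991667  6.69478124] [ 0.45827188 -0.21781185  0.04150866]
-0.36719158057325746 [np.float64(-3.9183891713440406), np.float64(-4.0329701151031125), np.float64(-3.105174220426154), np.float64(-2.3173273500173726)] 0.6844610768056331 [-0.00271675 -0.00181611  0.02609187] 15.7417 [ 0.45833866 -0.21795459  0.09989819]
```

Run:
```python
from h import *
x=np.load("scale.npy");a=np.deg2rad(138)
c=np.array([x[0],x[1]+.0013])
j=np.load("jar.npy")
move_l([*j,.20],.2)
move_l([*c,.20],.2);sleep(.4)
w=[]
for _ in range(15):w.append(get_state()["contact_force"][2]);sleep(.04)
print(np.mean(w),np.std(w),get_state()["clock"],get_state()["position"],get_state()["finger_gap"])
for n in("scene","top"):
    f=frame(n);
    print(n,[(d["centre"],d["score"]) for d in tip_of(n,"jar_foot")],proj(f,[*c,.159]),[(d["centre"],d["score"]) for d in tip_of(n,"pan_top")],proj(f,[*c,.1]))
    if n=="scene":cv2.imwrite("pics/s5.png",cv2.resize(f["img"][100:300,230:470,::-1],None,fx=3,fy=3,interpolation=cv2.INTER_CUBIC))
```

```text
-3.8075518575738267 0.3321386632657002 18.7 [ 0.54666283 -0.00980933  0.19999649] 0.6821366051986165
scene [([332.9, 207.5], 0.85), ([403.3, 409.6], 0.49)] [332.64120455 205.35996132] [([329.2, 222.2], 0.83), ([334.8, 208.6], 0.4)] [332.46735801 222.30254321]
top [] [328.25601699 201.03775264] [] [328.44686445 205.09980622]
```

View pics/s5.png

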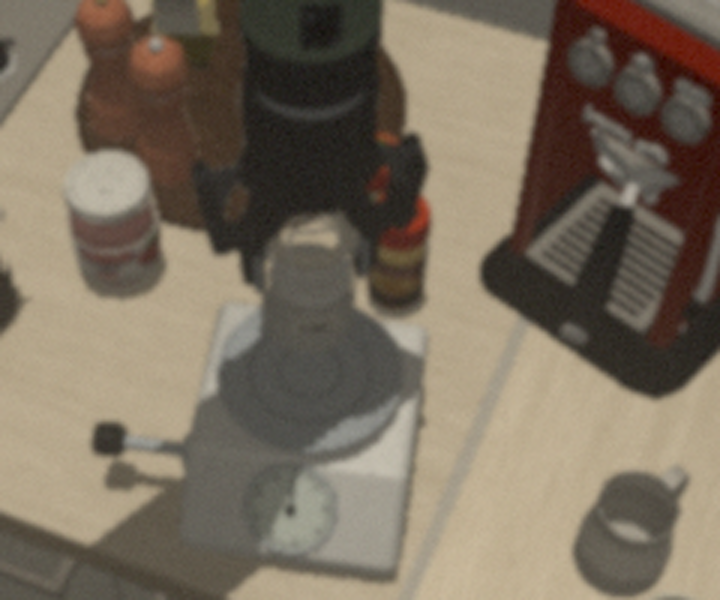

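The picture shows the jar hanging upright over the pan, with pan centre ~(311,372) in the crop and the lock still out. Now a gentle set-down.

Run:
```python
from h import *
x=np.load("scale.npy");c=np.array([x[0],x[1]+.0013])
move_l([*c,.146],.1);sleep(.2)
def F():
    v=[]
    for _ in range(4):v.append(get_state()["contact_force"][2]);sleep(.03)
    return np.mean(v)
z=.143
while z>.128:
    move_l([*c,z],.03);g=F();print(round(z,4),round(g,2))
    if g>-.5:break
    z-=.0015
p=get_state()["position"];let_go();sleep(.3)
p[2]=.27;move_l(p,.12);st=get_state();print(st["clock"],st["contact_force"])
movep([.42,-.07,.29],down(np.pi/2-.1));sleep(.3)
f=frame("wrist");cv2.imwrite("pics/w6.png",f["img"][:,:,::-1])
for n in("jar_foot","pan_top","lock_grip"):print(n,[(d["centre"],d["score"]) for d in tip_of("wrist",n)])
print(proj(f,[*c,.092]),proj(f,[*c,.19]),proj(f,tf(x,[-.05,.136,.055])),get_state()["clock"])
g=frame("scene")
for n in("jar_foot","lock_grip"):print(n,[(d["centre"],d["score"]) for d in tip_of("scene",n)],proj(g,[*c,.092]))
```

```text
0.143 -3.87
0.1415 -3.14
0.14 -2.98
0.1385 -2.08
0.137 -1.43
0.1355 -1.08
0.134 -0.0
24.55 [ 0.15426579 -0.03781822  0.80035991]
jar_foot [([389.9, 323.8], 0.72), ([573.3, 220.5], 0.47)]
pan_top [([213.5, 356.2], 0.42)]
lock_grip [([461.7, 206.4], 0.96)]
[389.71017517 324.21622567] [408.47040205 380.58862684] [462.25323791 206.96451857] 25.8
jar_foot [([334.3, 225.0], 0.54)] [332.44510316 224.47143734]
lock_grip [([270.9, 187.5], 0.63), ([263.7, 247.5], 0.61)] [332.44510316 224.47143734]
```

View pics/w6.png

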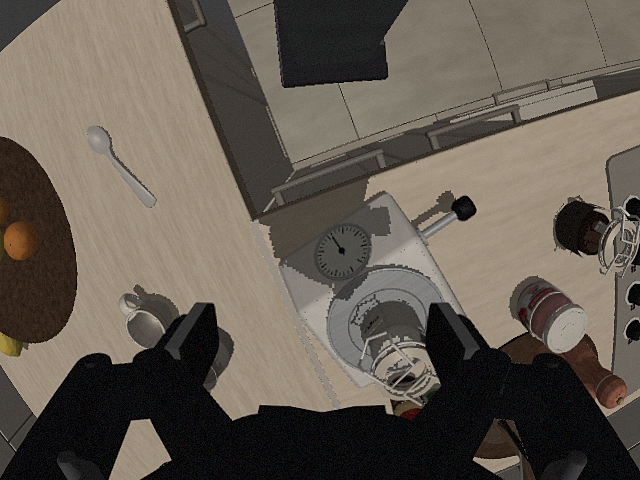

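The picture shows the jar upright with its foot at ~(390,324), on the pan's centre. The pointer has moved, the knob is still out at (463,208), and the gripper is clear.

```bash
python3 -c "
from cell import *
print(sign_off())"
```

```text
the job is handed in; nothing more can be done
None
```

I handed the job in at about 26 s of the 51 s allowed: the small jar stands upright in the middle of the freely floating pan, the lock is fully out, and the robot touches nothing.

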